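Wedge-lock a tip box in its bench nest

TASK

Clamp the pipette-tip box that stands in the bench nest: push the sliding bar by its upright handle until the box is squarely against the fence with no gap left at either end, then slide the thumb wedge forward along its ramp until it jams the bar fast, and let go of everything. Feel your way: firm thumb pressure of about 15 N on the wedge is right, and neither the bar nor the wedge may ever be pushed with more than 30 N. Leave the other things on the bench alone.

Things in the scene. Friction and masses are not known exactly. Their poses are not given: they have to be found in the camera images.
- plate: base plate of the nest, grey, 360 x 200 x 12 mm, fixed to the bench. Origin: centre of its underside, on the bench. +x is the push direction (towards the fence), +y to the left of it, z up. All working parts stand on its top, 12 mm above the bench, axes nearly parallel to its own. A guide strip, 18 mm high, lies along the bar's +y side.
- bar: steel bar sliding along the plate's centre line, x towards the fence. Origin: middle of its front face, at plate-top height. 30 mm wide, 20 mm high, reaching 170 mm back; at the front a cross head 12 mm thick, 80 mm wide, 30 mm high. Slides 75 mm with about 2.5 N friction (3 to 8 N with the box), stays where left, cannot lift or turn; the force rises steeply when the box meets the fence.
- handle (a point): middle of the rear (-x) face of the bar's upright handle, 40 mm above the plate top. The handle is a plate 10 mm thick in x, 26 mm wide in y, rising from the bar's top to 56 mm above the plate top; free to push from behind.
- box: blue lidded pipette-tip box standing loose between the bar's head and the fence, 84 mm in x, 122 mm in y, 52 mm high, about 0.25 kg. Origin: centre of its underside. A few centimetres short of the fence at the start and slightly skew. (A second box like it stands away from the nest and is not part of the job.)
- fence: aluminium fence at the front end of the plate, on stiff rubber mounts (gives 1 mm per 10 N), 12 mm thick, 140 mm wide, 34 mm high. Origin: middle of its inner face (the box must meet it from its -x side), at plate-top height. Its place on the plate differs by some mm from time to time.
- channel (a point): point fixed to the plate's top, at the usual place of the ramp face. The ramp is a block on the bar's -y side, 26.5 mm high; its upright face runs at 10 deg to x, from 90 mm behind to 35 mm ahead, so the channel narrows by 0.176 mm per mm to +x. It is set anew each time, up to 3 mm off in y: the jam shifts by 17 mm either way. A lip 22 mm up overhangs the channel by 12 mm, keeping the wedge down.
- wedge: loose steel wedge, 0.16 kg, in the channel between bar and ramp, thin end to +x. Origin at plate-top height; 60 mm long (x -30 to 30), 20 mm high. Flat side to the bar (y = 12 mm), sloped side to the ramp (y = -6 mm in front, -16 at the rear). Slides forward 25 to 80 mm almost freely, then binds; the sprung ramp makes the force rise by 2 to 4 N per mm. Pushed to about 15 N it stays jammed.
- tab (a point): middle of the rear (-x) face of the wedge's thumb tab, 40 mm above the plate top. The tab is 10 mm thick in x, 14 mm wide in y, rising from the wedge's rear end to 55 mm above the plate top. Above 28 mm over the plate top bar, ramp and lip are all lower: there it is free to be pushed from behind or pinched front and back.
- jar: bystander: small white screw-cap jar, 34 mm dia., 50 mm high, standing on the plate beside the bar's rear end. Origin: centre of underside.
- dish: bystander: white culture dish, 60 mm dia., 13 mm high, on the bench beside the plate. Origin: centre of underside.
- stopper: bystander: black rubber stopper, 36 mm dia., 26 mm high, standing on the plate's -y side near its front. Origin: centre of underside.
- pipette: bystander: white hand pipette, 270 mm long, 24 mm thick, lying on the bench left of the nest. Origin: its middle, underside.
- medium: bystander: amber medium bottle, 68 mm dia., 150 mm high, right of the nest. Origin: centre of underside.
- spare: bystander: spare tip box, 84 x 122 x 52 mm, right of the nest. Origin: centre of underside.
- pen: bystander: red pen, 130 mm long, 12 mm thick, lying left of the nest. Origin: its middle, underside.
Mind the look-alikes: they are no part of the job. Several things have the shape of the wedge; the one meant has the colours described above.

How it is judged:
By the outcome, as a careful person would: the job done as asked, in the order asked, and still so for the second after the job is handed in, with the robot touching nothing.
It also fails if it takes over 45 s, if anything falls off the work surface, if the arm or the gripper's body presses on something with over 40 N, if the wrist force passes 120 N, or if a joint passes its speed limit or range.

ROBOT

A 6-joint arm with a two-finger parallel gripper is mounted at the origin on the work surface. World frame = base frame: x ahead of the robot, y to its left, z up, the work surface at z = 0. Lengths are in mm, angles in rad, forces in N, time in s.
With the tool pointing down it reaches from about 350 to 775 mm from the base axis. Payload 7.3 kg.
Tool frame: the origin (TCP) lies between the finger pads; the fingertips stand 22 mm ahead of it and the grasp point (between the pads) lies 3 mm ahead of it; z points along the fingers, x is the direction in which the jaws open and shut, and the axes are right-handed (so a half turn about z gives the same grasp; the last joint's range is limited). The gripper opens to 92 mm and grips with 3 to 60 N. Pads are 19 mm wide; open, the fingers measure 130 mm over their backs; the gripper's body (75 mm by 190 mm) begins 47 mm behind the grasp point.
Start: joints at [0.998, 0.342, 1.524, -0, 1.275, -0.146], TCP at [217.316, 477.929, 248.741] pointing down, gripper open.
Joint ranges: [-2.53, 2.53], [-0.77, 2.02], [0.04, 2.7], [-1, 4.14], [0.28, 2.66], [-3.11, 3.11]. Speed limits (rad/s): [2.57, 2.57, 3.14, 3.14, 3.14, 3.14].

INTERFACE

Orientations are given as [roll, pitch, yaw] about the fixed x, y, z axes, in that order (R = Rz(yaw) Ry(pitch) Rx(roll)).
In Python, from plant import * gives the robot as it stands. The module is installed in compiled form; this text tells all that it offers.
- The arm moves only by the shell command python3 -m handwheel 'ROWS' [OPENING]. ROWS is a JSON object of lists of equal length, an entry for each row: "translation": the shift along the world's x, y, z in units of 15 cm (1.0 is 15 cm), a list of three; "twist": the turn about the world's z in units of 90 degrees (1.0 is 90 degrees). In form: {"translation": [[tx, ty, tz], ...], "twist": [twist, ...]}. A call has exactly 8 rows; each row shifts and turns the pose as measured when the row begins; what a row does not reach is not made up. A row lasts 1/8 s, in which the tool goes at most 62.5 mm and 10.7 degrees, less where a joint would pass 70% of its speed; a pose out of reach is approached as far as the arm can. A call with a number of a shift or a turn outside -1 to 1 is refused whole. A call with a gripper value outside its range is refused whole. OPENING is the closure in counts, from 0 (fully open) to 255 (shut), set as the call begins (- or left out, the last holds). The fingers move at their own pace and stop on an object; the grip force is fixed at half the most. Time passes only in rows, so rows that do not move let the fingers close, or fill a call up. It gives the time, the measured TCP pose, the force and the opening at its end, in the units of the state.
- get_obs(): the state, without advancing time (a new reading comes with each control period).
- capture(name): name is "scene" or "top" or "wrist"; returns a dict with "img" (400x640x3 uint8, red, green, blue), "vertical_fov" (degrees; the focal length in pixels is half the picture's height over the tangent of half this angle, whatever the lens; pixels are square), "cx", "cy" (the principal point, pixels), "world_from_camera" (4x4, takes a point from camera to world coordinates). Camera axes: x right, y up, looking along -z (the intrinsics and any distortion apply to the point x, -y, -z); pixel columns grow to the right and rows downward; lengths in mm; the calibration is good to about 2 mm. The wrist camera is an equidistant fisheye: a pixel r from the principal point sees the ray r / f radians off the axis. A picture is of the moment at which its call begins. There is no depth.
- close_job(): hands the job in, once; it reports no verdict.
Trained networks look in the newest picture that a camera, given by its name, has taken for a name from the list of things; names that differ only in an ending like _2 or _b are one class to them, and where a whole thing is asked for, a point or a joint stands for the part that bears it (a point fixed in the world has none). Each returns a list of dicts, best first, with "score" (0 to 1); they miss things now and then, are a little off and sometimes report something else, mostly with a low value. They report only what shows in the picture. A call takes as long as a camera call. They do not tell look-alikes from the thing itself.
- search_frame(camera, label): "position" ([x, y, z] in mm, in the coordinates of the camera as it stood for that picture, good to about 4 mm: the middle of the surface that is visible of it).
- spot_point(camera, label): "position" ([x, y, z] in mm, in the coordinates of the camera as it stood for that picture, good to about 4 mm: a listed point, or the origin of a listed thing).
The state is a dict: "time": time; "joint_positions": joint angles; "dq": joint speeds; "tau": joint torques, N m; "tool_pos": TCP position; "tcp_rot": TCP orientation; "contact_force": force on the tool from outside, world axes, zero at the start; "moment": the same for the moment, N m; "grip_width": finger opening in mm.
Only numpy, scipy, OpenCV 4.12 (cv2) and the standard library are available. Lean on these libraries where they do the work, as an engineer would, in place of code of your own. Each camera call takes 0.05 s, during which the arm holds its last target.

## Working session

There is one attempt and no reset: what is moved stays moved. The work goes in short steps, Python scripts to look and compute and a shell command to move; the robot and the scene stay as the last step left them, time stands still between calls to the robot, and variables do not carry over. Pictures are saved under pics/ and viewed, and the job is handed in when it is done.

```bash
mkdir -p pics; cat > h.py <<'E'
from plant import *
import numpy as np, cv2
def snap(n,f):
    c=capture(n); cv2.imwrite('pics/'+f,cv2.cvtColor(np.ascontiguousarray(c['img']),cv2.COLOR_RGB2BGR)); return c
def W(c,p): return (c['world_from_camera']@np.r_[p,1])[:3]
def px(c,p,fish=False):
    T=np.linalg.inv(c['world_from_camera']);q=(T@np.r_[p,1])[:3];f=200/np.tan(np.radians(c['vertical_fov']/2))
    x,y,z=q[0],-q[1],-q[2]
    if fish:
        r=np.hypot(x,y);t=np.arctan2(r,z);return c['cx']+f*t*x/r,c['cy']+f*t*y/r
    return c['cx']+f*x/z,c['cy']+f*y/z
E
python3 - <<'E'
from h import *
np.set_printoptions(precision=1,suppress=True)
o=get_obs();print(o['time'],o['tool_pos'],o['tcp_rot'],o['contact_force'],o['grip_width'])
for n in['top','scene']:
    c=snap(n,n+'0.png')
    for l in ['plate','bar','handle','box','fence','channel','wedge','tab','jar','stopper','medium','spare','dish']:
        r=spot_point(n,l)
        print(n,l,[(round(d['score'],2),W(c,d['position']),np.round(px(c,W(c,d['position'])))) for d in r[:4]])
print(get_obs()['time'])
E
```

```text
0.0 [217.1 477.6 248.1] [-3.1  0.   1.1] [-0.2 -0.9  0.5] 91.77004997712899
top plate [(0.94, array([585.2,  -3.5,  -1.6]), array([323., 206.])), (0.41, array([ 392.7, -403. ,   -1.1]), array([468., 260.]))]
top bar [(0.92, array([586.7,  30.2,  13.3]), array([312., 206.]))]
top handle [(0.93, array([579.7, -13.2,  53.6]), array([327., 204.])), (0.66, array([593.7, -80.8,  10.5]), array([349., 200.]))]
top box [(0.73, array([595. ,  94.4,   9.2]), array([290., 205.]))]
top fence [(0.61, array([611.6, 156.4,  14.7]), array([268., 201.]))]
top channel [(0.66, array([617. , -27.5,  14.4]), array([331., 194.])), (0.54, array([582.9,  29.1,  12.6]), array([312., 207.]))]
top wedge [(0.74, array([ 457.3, -273.4,    2.8]), array([420., 241.])), (0.5, array([597.2, -77.6,  13.2]), array([348., 199.]))]
top tab [(0.76, array([ 455.9, -238.8,   43.4]), array([412., 241.])), (0.48, array([ 584. , -108.7,   50.3]), array([361., 200.])), (0.32, array([637.3, 441.3,   1.8]), array([172., 201.]))]
top jar [(0.47, array([487.3, -74.8,  14.8]), array([351., 236.]))]
top stopper [(0.48, array([654.9, 
[... 1272 characters left out ...]
5.5,   50.3]), array([290., 179.]))]
scene jar [(0.55, array([487.6, -78.7,  14.3]), array([324., 177.]))]
scene stopper [(0.74, array([641.2, 442.4,  -2.3]), array([446., 322.])), (0.63, array([586.9,  29.6,  14.3]), array([327., 212.])), (0.42, array([659.6, -13. ,  14.2]), array([297., 218.]))]
scene medium [(0.65, array([ 391.9, -407.1,    0.2]), array([275., 125.])), (0.53, array([487.4, -77.8,  14.6]), array([324., 177.])), (0.5, array([592.7,  92.9,  12.1]), array([343., 225.]))]
scene spare [(0.69, array([ 615.6, -397.5,    0.7]), array([226., 155.])), (0.28, array([588.8, -85.3,  11.1]), array([298., 193.]))]
scene dish [(0.64, array([724.7, -49.8,  -4.9]), array([271., 229.]))]
1.4
```

```bash
python3 - <<'E'
import cv2
a=cv2.imread('pics/top0.png');b=cv2.imread('pics/scene0.png')
cv2.imwrite('pics/topc.png',cv2.resize(a[150:290,230:430],None,fx=4,fy=4,interpolation=2)[:600])
cv2.imwrite('pics/scenec.png',cv2.resize(b[120:270,220:400],None,fx=4,fy=4,interpolation=2))
E
```

```text
(no output)
```

View pics/top0.png

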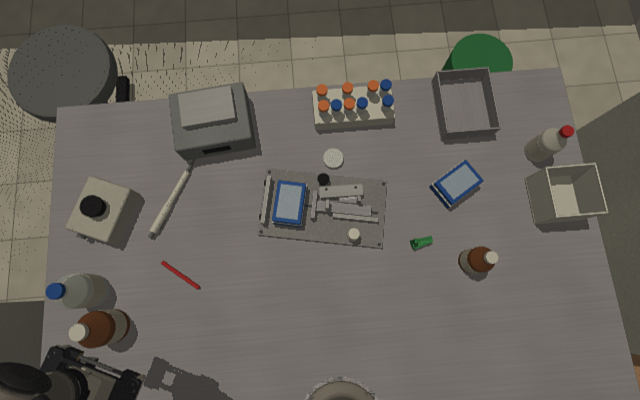

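View pics/topc.png

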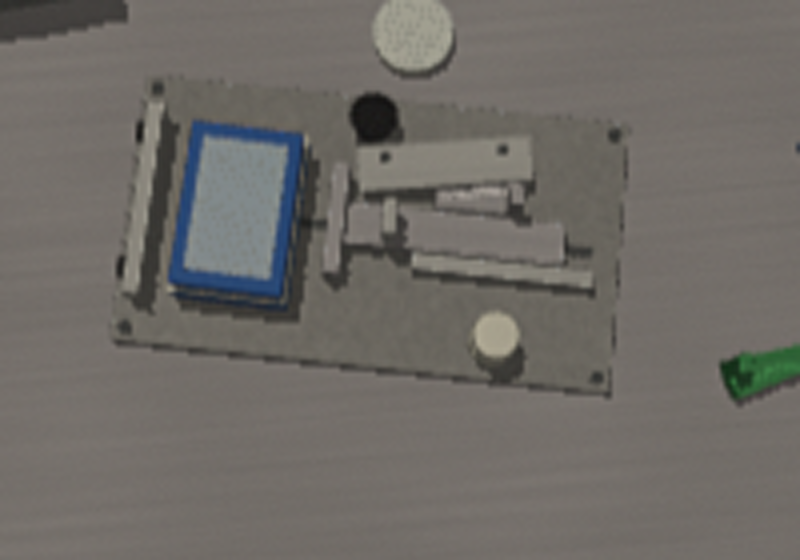

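View pics/scenec.png

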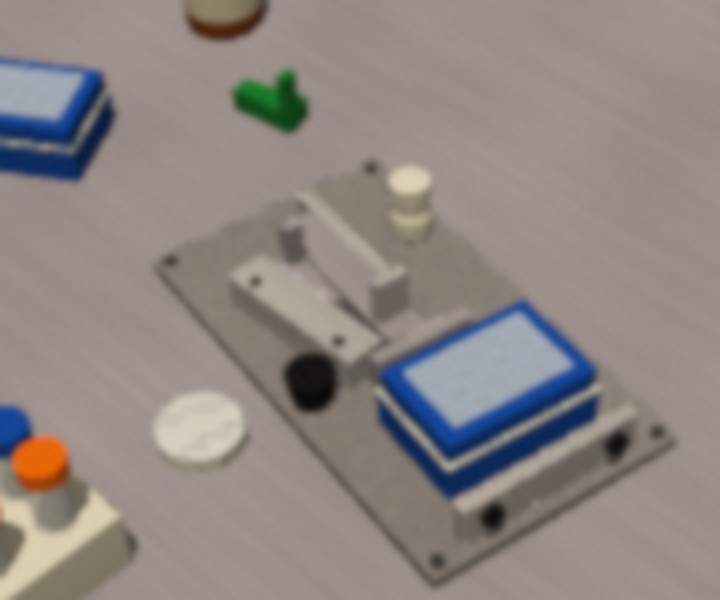

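The top view shows two things shaped like the wedge. The green one on the bench at (421,242) is a look-alike. The steel one, at (348,199) with its tab at (360,199), lies in the channel between ramp and bar, so that is the one I want. The box in the nest is at (290,203); the spare is at (457,184). The fence is at (266,200) and the handle at (327,204). The push direction is roughly world +y.

```bash
cat >> h.py <<'E'
def ray(c,u,v,z,fish=False):
    f=200/np.tan(np.radians(c['vertical_fov']/2));x=(u-c['cx'])/f;y=(v-c['cy'])/f
    if fish:
        r=np.hypot(x,y);d=np.array([np.sin(r)*x/r,-np.sin(r)*y/r,-np.cos(r)])
    else: d=np.array([x,-y,-1])
    T=c['world_from_camera'];d=T[:3,:3]@d;o=T[:3,3];return o+d*(z-o[2])/d[2]
E
python3 - <<'E'
from h import *
np.set_printoptions(precision=1,suppress=True)
c=capture('top')
R=[ray(c,230+u/4,150+v/4,12)[:2] for u,v in[(150,78),(628,125),(610,393),(115,342)]]
print(R)
d=(R[0]+R[3]-R[1]-R[2])/2;print(d,np.hypot(*d),np.degrees(np.arctan2(d[1],d[0])))
d=(R[3]-R[0]+R[2]-R[1])/2;print(d,np.hypot(*d),np.degrees(np.arctan2(d[1],d[0]))-90)
print(np.mean(R,0))
E
python3 -m handwheel '{"translation":[[0.28,-0.31,0],[0.28,-0.31,0],[0.28,-0.31,0],[0.28,-0.31,0],[0.28,-0.31,0],[0.28,-0.31,0],[0.28,-0.31,0],[0.28,-0.31,0]],"twist":[-0.11,-0.11,-0.11,-0.11,-0.11,-0.11,-0.11,0]}' 255
```

```text
[array([708.2, 152.8]), array([ 641.8, -197.6]), array([ 446.5, -160.6]), array([512.7, 189. ])]
[ 66.4 350. ] 356.22187101092624 79.26420732838011
[-195.4   36.6] 198.7834611141773 79.39995959073747
[577.3  -4.1]
time: 2.45
tool_pos: [551.7, 105.7, 249.7]
tcp_rot: [-3.14, -0.005, -0.097]
contact_force: [1.1, 1.5, 0.3]
grip_width: 16.3
```

```bash
python3 -m handwheel '{"translation":[[0,-0.3,0],[0,-0.3,0],[0,-0.3,0],[0,-0.2,-0.1],[0,0,-0.2],[0,0,-0.2],[0,0,0],[0,0,0]],"twist":[-0.057,0,0,0,0,0,0,0]}' 
python3 - <<'E'
from h import *
np.set_printoptions(precision=1,suppress=True)
print(get_obs()['tool_pos'],get_obs()['tcp_rot'])
c=snap('wrist','w1.png')
for l in ['handle','tab','box','fence','wedge','bar']:
    r=spot_point('wrist',l)
    print(l,[(round(d['score'],2),W(c,d['position']),np.round(px(c,W(c,d['position']),True))) for d in r[:3]])
E
```

```text
time: 3.45
tool_pos: [554.7, -70.4, 173.3]
tcp_rot: [-3.141, -0.009, -0.198]
contact_force: [0.2, -0.7, 0.7]
grip_width: 0.6
[554.7 -70.4 173.3] [-3.1 -0.  -0.2]
handle [(0.97, array([580.9, -23. ,  52.2]), array([338., 138.]))]
tab [(0.78, array([ 589.2, -108. ,   51.9]), array([365., 231.]))]
box [(0.69, array([588.3,  89.2,  10.4]), array([320.,  23.])), (0.62, array([577.6,  -6.4,  -2.6]), array([328., 119.]))]
fence []
wedge [(0.8, array([593.7, -81.6,  14.2]), array([359., 192.]))]
bar [(0.83, array([592.1,  30.5,  10.7]), array([336.,  79.]))]
```

View pics/w1.png

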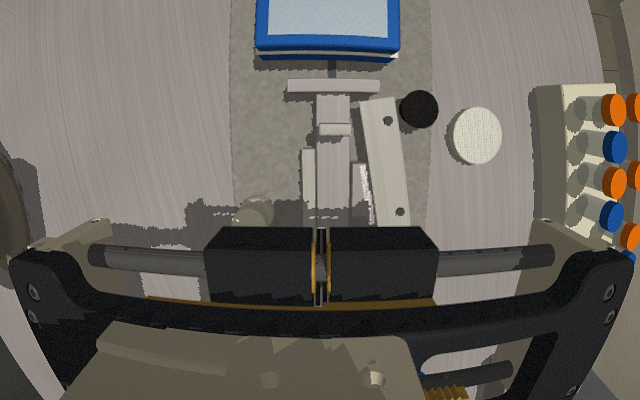

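The wrist view shows the handle at (338,130) and, right of the bar, the steel wedge at (361,190). The box is ahead at (328,30). The space behind the handle is free, so I go down there.

```bash
python3 -m handwheel '{"translation":[[0.065,0.07,-0.1],[0.065,0.07,-0.2],[0,0,-0.2],[0,0,-0.15],[0,0,-0.05],[0,0,0],[0,0,0],[0,0,0]],"twist":[0.008,0,0,0,0,0,0,0]}' 
python3 - <<'E'
from h import *
np.set_printoptions(precision=1,suppress=True)
print(get_obs()['tool_pos'],get_obs()['tcp_rot'])
c=snap('wrist','w2.png')
for l in ['handle','tab']:
    r=spot_point('wrist',l)
    print(l,[(round(d['score'],2),W(c,d['position']),np.round(px(c,W(c,d['position']),True))) for d in r[:3]])
E
```

```text
time: 4.8
tool_pos: [577.2, -45.0, 63.0]
tcp_rot: [-3.14, -0.012, -0.181]
contact_force: [-0.5, -0.5, -0.1]
grip_width: 0.3
[577.2 -45.   63. ] [-3.1 -0.  -0.2]
handle [(0.7, array([577. , -22.9,  52.4]), array([310., 213.]))]
tab []
```

View pics/w2.png

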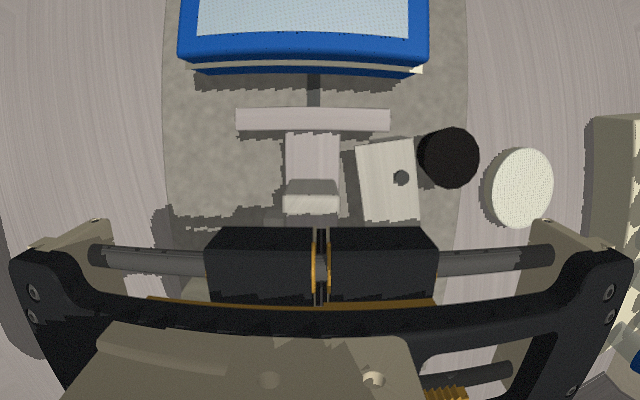

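```bash
python3 -m handwheel '{"translation":[[-0.01,0.03,0.015],[0.003,0.025,0],[0.006,0.025,0],[0.006,0.03,0],[0.006,0.033,0],[0.006,0.033,0],[0.006,0.033,0],[0.006,0.033,0]],"twist":[0,0,0,0,0,0,0,0]}' 
python3 - <<'E'
from h import *
np.set_printoptions(precision=1,suppress=True)
c=snap('wrist','w3.png');c2=snap('top','t3.png')
a=cv2.imread('pics/t3.png');cv2.imwrite('pics/t3c.png',cv2.resize(a[150:260,230:430],None,fx=4,fy=4,interpolation=2))
E
```

```text
time: 5.95
tool_pos: [581.9, -7.8, 66.0]
tcp_rot: [3.142, -0.013, -0.181]
contact_force: [-1.6, -4.7, 1.0]
grip_width: 0.2
```

View pics/w3.png

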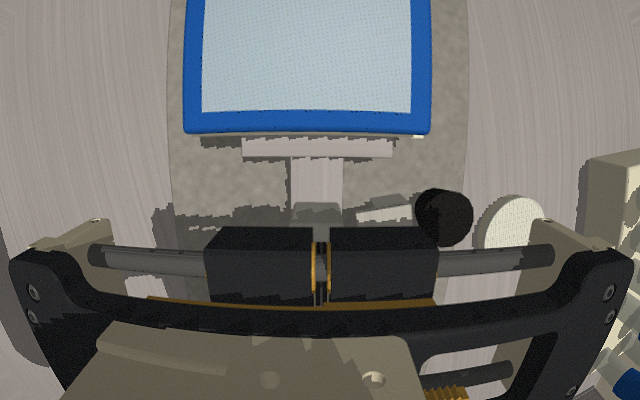

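View pics/t3c.png

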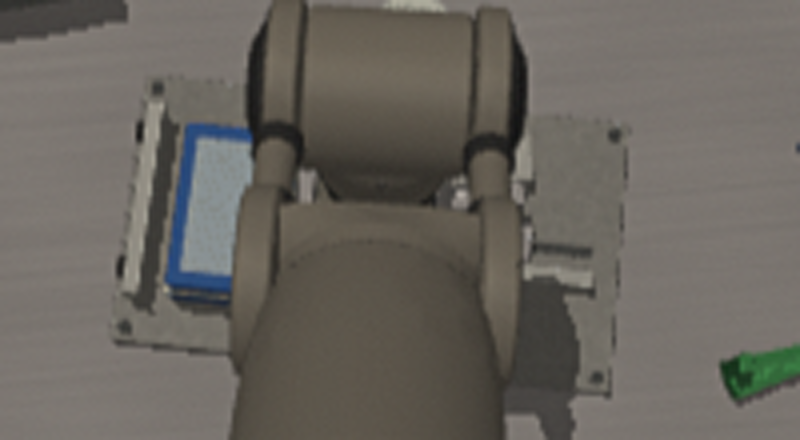

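```bash
python3 - <<'E'
from h import *
np.set_printoptions(precision=1,suppress=True)
a=cv2.imread('pics/t3.png');cv2.imwrite('pics/t3d.png',cv2.resize(a[165:235,250:300],None,fx=8,fy=8,interpolation=2))
c=capture('scene');b=cv2.cvtColor(c['img'],cv2.COLOR_RGB2BGR)
cv2.imwrite('pics/s3d.png',cv2.resize(b[190:270,300:400],None,fx=7,fy=7,interpolation=2))
E
```

```text
(no output)
```

View pics/t3d.png

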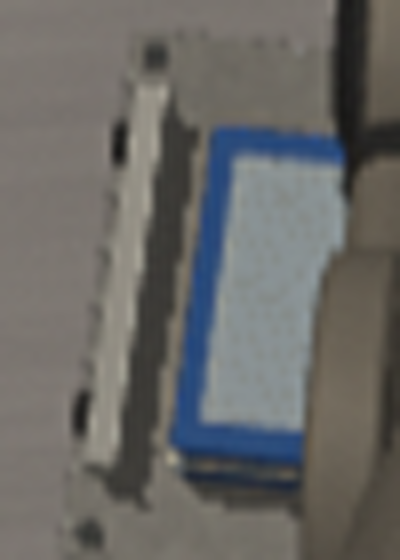

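View pics/s3d.png

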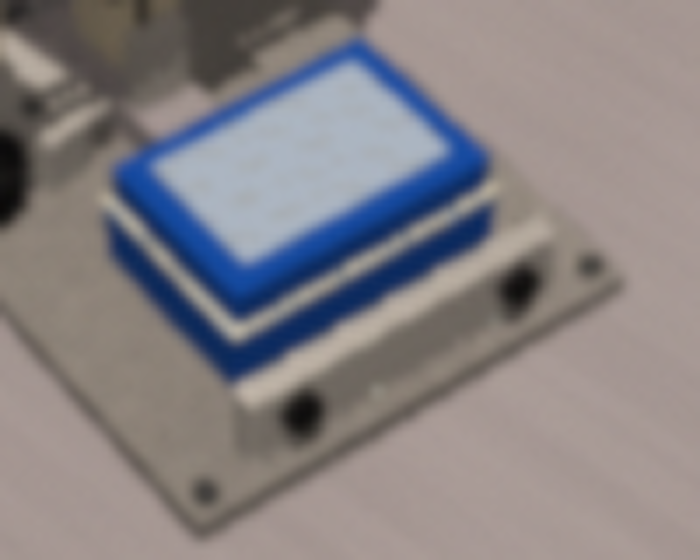

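```bash
python3 - <<'E'
from h import *
np.set_printoptions(precision=1,suppress=True)
c=capture('top');u=np.array([.186,.983])
for n,z,P in(('fence',46,[(169,85),(121,465)]),('box',64,[(209,130),(172,440)])):
    for p in P:
        w=ray(c,250+p[0]/8,165+p[1]/8,z);print(n,w,u@(w[:2]-[580,-2]))
E
```

```text
fence [678.  139.6  46. ] 157.40665798975135
fence [541.1 164.4  46. ] 156.35200952650172
box [654.8 124.6  64. ] 138.35649517468443
box [545.2 144.1  64. ] 137.12070816195668
```

```bash
python3 -m handwheel '{"translation":[[0.0025,0.013,0],[0.0025,0.013,0],[0.0025,0.013,0],[0.0025,0.013,0],[0.0025,0.013,0],[0.0025,0.013,0],[0.0025,0.013,0],[0.0025,0.013,0]],"twist":[0,0,0,0,0,0,0,0]}' 
```

```text
time: 7.15
tool_pos: [584.7, 7.7, 65.9]
tcp_rot: [3.141, -0.012, -0.182]
contact_force: [0.2, -4.1, 0.1]
grip_width: 0.4
```

```bash
python3 -m handwheel '{"translation":[[0.0003,0.0016,0],[0.0003,0.0016,0],[0.0003,0.0016,0],[0.0003,0.0016,0],[0.0003,0.0016,0],[0.0003,0.0016,0],[0.0003,0.0016,0],[0.0003,0.0016,0]],"twist":[0,0,0,0,0,0,0,0]}' 
```

```text
time: 8.15
tool_pos: [585.1, 9.7, 65.9]
tcp_rot: [3.141, -0.012, -0.182]
contact_force: [-0.5, -3.3, 0.8]
grip_width: 0.5
```

```bash
python3 -m handwheel '{"translation":[[0.0003,0.0016,0],[0.0003,0.0016,0],[0.0003,0.0016,0],[0.0003,0.0016,0],[0.0003,0.0016,0],[0.0003,0.0016,0],[0.0003,0.0016,0],[0.0003,0.0016,0]],"twist":[0,0,0,0,0,0,0,0]}' 
```

```text
time: 9.15
tool_pos: [585.3, 10.7, 65.9]
tcp_rot: [3.139, -0.012, -0.182]
contact_force: [0.1, -5.6, 0.3]
grip_width: 0.3
```

```bash
python3 -m handwheel '{"translation":[[0.0003,0.0016,0],[0.0003,0.0016,0],[0.0003,0.0016,0],[0.0003,0.0016,0],[0.0003,0.0016,0],[0.0003,0.0016,0],[0.0003,0.0016,0],[0.0003,0.0016,0]],"twist":[0,0,0,0,0,0,0,0]}' 
python3 - <<'E'
from h import *
c=capture('scene');b=cv2.cvtColor(c['img'],cv2.COLOR_RGB2BGR)
t=capture('top');a=cv2.cvtColor(t['img'],cv2.COLOR_RGB2BGR)
cv2.imwrite('pics/s4.png',np.hstack([cv2.resize(b[190:270,315:400],(425,400),interpolation=2),cv2.resize(a[165:235,250:310],(343,400),interpolation=2)]))
E
```

```text
time: 10.15
tool_pos: [585.3, 10.7, 66.0]
tcp_rot: [3.136, -0.011, -0.182]
contact_force: [-1.4, -5.1, 1.1]
grip_width: 0.9
```

View pics/s4.png

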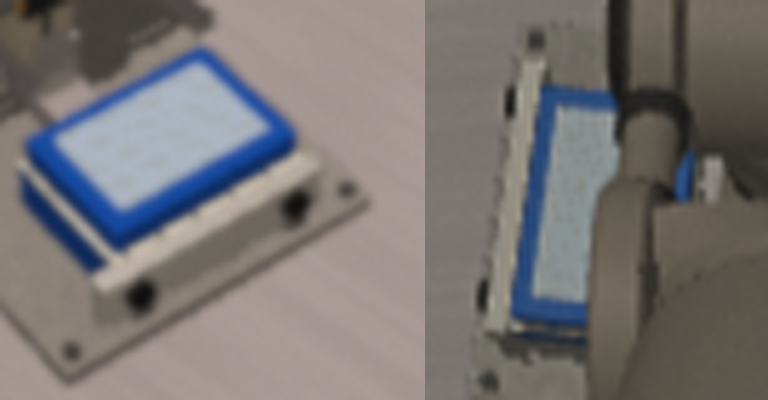

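```bash
python3 -m handwheel '{"translation":[[0.0006,0.0028,0],[0.0006,0.0032,0],[0.0006,0.0032,0],[0.0006,0.0032,0],[0.0006,0.0032,0],[0.0006,0.0032,0],[0.0006,0.0032,0],[0.0006,0.0032,0]],"twist":[0,0,0,0,0,0,0,0]}' 
```

```text
time: 11.25
tool_pos: [585.3, 10.8, 66.0]
tcp_rot: [3.131, -0.01, -0.182]
contact_force: [-1.0, -6.8, 1.2]
grip_width: 0.4
```

```bash
python3 -m handwheel '{"translation":[[0.001,0.005,0],[0.001,0.006,0],[0.001,0.006,0],[0.001,0.006,0],[0.001,0.006,0],[0.001,0.006,0],[0.001,0.006,0],[0.001,0.006,0]],"twist":[0,0,0,0,0,0,0,0]}' 
```

```text
time: 12.25
tool_pos: [585.4, 11.1, 66.1]
tcp_rot: [3.121, -0.009, -0.182]
contact_force: [-1.7, -9.6, 0.7]
grip_width: 0.3
```

```bash
python3 -m handwheel '{"translation":[[0.0015,0.009,0],[0.002,0.012,0],[0.002,0.012,0],[0.002,0.012,0],[0.002,0.012,0],[0.002,0.012,0],[0.002,0.012,0],[0.002,0.012,0]],"twist":[0,0,0,0,0,0,0,0]}' 
python3 - <<'E'
from h import *
c=capture('scene');b=cv2.cvtColor(c['img'],cv2.COLOR_RGB2BGR)
t=capture('top');a=cv2.cvtColor(t['img'],cv2.COLOR_RGB2BGR)
cv2.imwrite('pics/s5.png',np.hstack([cv2.resize(b[190:270,315:400],(425,400),interpolation=2),cv2.resize(a[165:235,250:310],(343,400),interpolation=2)]))
E
```

```text
time: 13.25
tool_pos: [585.5, 11.6, 66.3]
tcp_rot: [3.101, -0.005, -0.182]
contact_force: [-2.3, -12.7, 1.3]
grip_width: 0.4
```

View pics/s5.png

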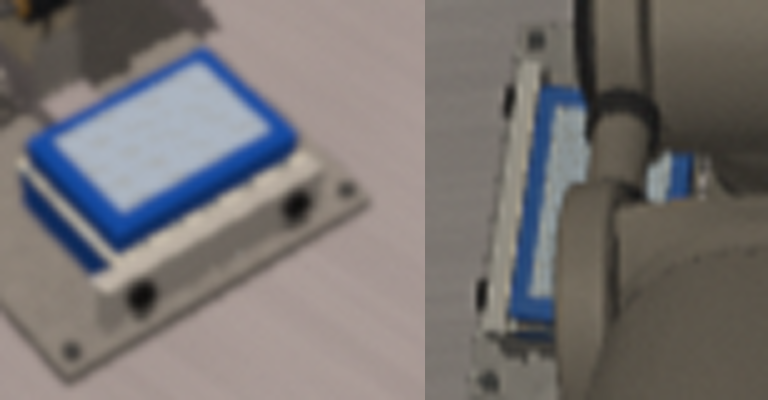

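```bash
python3 -m handwheel '{"translation":[[0.003,0.016,0],[0.003,0.017,0],[0.003,0.017,0],[0.003,0.017,0],[0.003,0.017,0],[0.003,0.017,0],[0.003,0.017,0],[0.003,0.017,0]],"twist":[0,0,0,0,0,0,0,0]}' 
```

```text
time: 14.35
tool_pos: [585.5, 11.9, 66.6]
tcp_rot: [3.071, 0.001, -0.182]
contact_force: [-2.5, -15.3, 1.4]
grip_width: 0.8
```

```bash
python3 -m handwheel '{"translation":[[-0.006,-0.03,0],[-0.015,-0.08,0],[0,-0.05,0.25],[0,-0.22,0.15],[0,-0.3,0],[0,-0.3,0],[0,-0.1,0],[0,0,0]],"twist":[0,0,0,0,0,0,0,0]}' 
python3 - <<'E'
from h import *
np.set_printoptions(precision=1,suppress=True)
print(get_obs()['tool_pos'],get_obs()['tcp_rot'])
c=snap('wrist','w6.png')
for l in ['tab','handle','wedge','box','fence']:
    r=spot_point('wrist',l)
    print(l,[(round(d['score'],2),W(c,d['position']),np.round(px(c,W(c,d['position']),True))) for d in r[:3]])
t=capture('top');a=cv2.cvtColor(t['img'],cv2.COLOR_RGB2BGR)
cv2.imwrite('pics/s6.png',cv2.resize(a[160:240,250:350],(750,600),interpolation=2))
E
```

```text
time: 15.35
tool_pos: [581.3, -151.9, 128.0]
tcp_rot: [3.078, 0.001, -0.18]
contact_force: [0.6, 0.3, -1.1]
grip_width: 0.4
[ 581.3 -151.9  128. ] [ 3.1  0.  -0.2]
tab [(0.68, array([ 588.9, -107.6,   52.1]), array([318., 145.]))]
handle []
wedge [(0.86, array([595. , -79.1,  12.6]), array([320., 101.]))]
box []
fence []
```

View pics/s6.png

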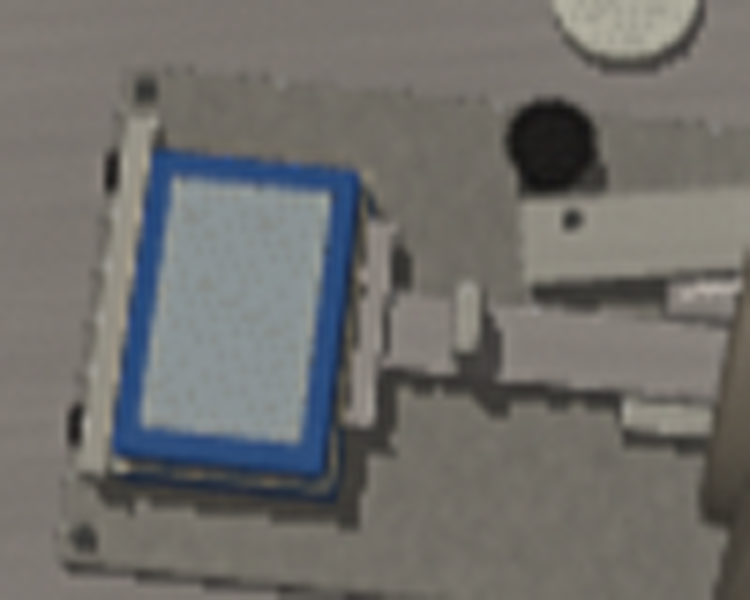

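View pics/w6.png

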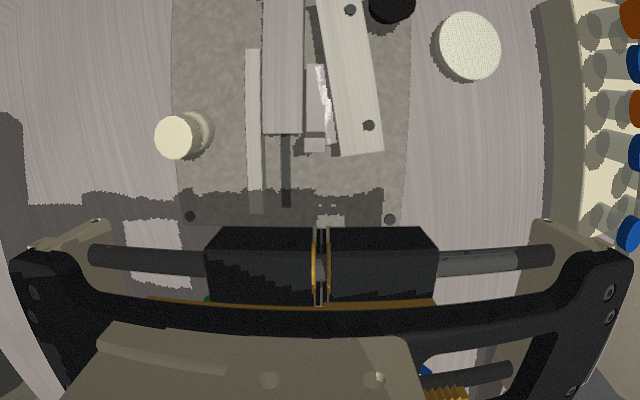

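Seen from the top, the box lies flat along the fence (edge from (150,155) to (115,450)), and the bar head is against it. The wrist view shows the tab at (315,145), straight ahead of the fingers. I go down behind the tab.

```bash
python3 -m handwheel '{"translation":[[-0.01,0,-0.2],[0,0,-0.15],[0,0,-0.05],[0,0,-0.01],[0.006,0.033,0],[0.006,0.033,0],[0.005,0.026,0],[0.004,0.02,0]],"twist":[0,0,0,0,0,0,0,0]}' 
python3 - <<'E'
from h import *
c=snap('wrist','w7.png')
E
```

```text
time: 16.7
tool_pos: [585.9, -130.6, 68.8]
tcp_rot: [3.076, -0.006, -0.174]
contact_force: [-0.6, -1.0, 0.0]
grip_width: 0.6
```

View pics/w7.png

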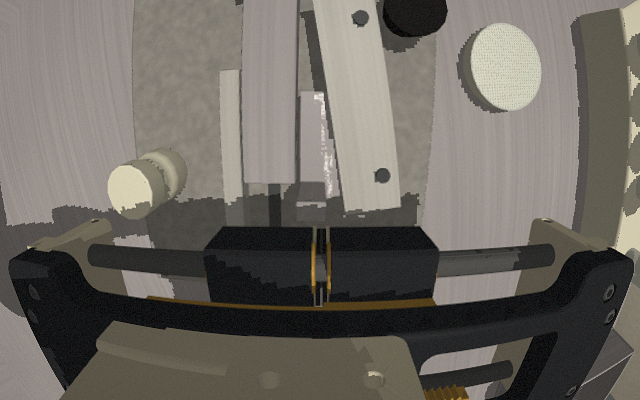

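```bash
python3 -m handwheel '{"translation":[[-0.026,0.005,-0.013],[0.005,0.026,0],[0.005,0.026,0],[0.005,0.026,0],[0.005,0.026,0],[0.005,0.026,0],[0.005,0.026,0],[0.005,0.026,0]],"twist":[-0.007,0,0,0,0,0,0,0]}'
python3 - <<'E'
from h import *
c=snap('wrist','w8.png')
E
```

```text
time: 17.75
tool_pos: [587.3, -100.6, 66.7]
tcp_rot: [3.076, -0.006, -0.186]
contact_force: [-0.1, 0.2, -0.1]
grip_width: 0.4
```

View pics/w8.png

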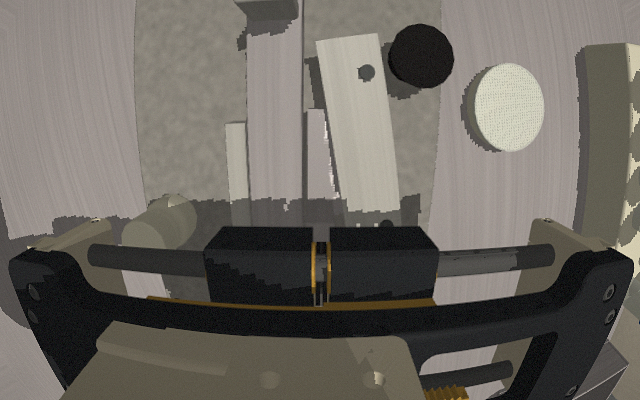

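```bash
python3 -m handwheel '{"translation":[[0.003,0.016,0],[0.003,0.016,0],[0.003,0.016,0],[0.003,0.016,0],[0.002,0.012,0],[0.002,0.012,0],[0.002,0.012,0],[0.002,0.012,0]],"twist":[0,0,0,0,0,0,0,0]}'
```

```text
time: 18.8
tool_pos: [590.6, -82.4, 66.7]
tcp_rot: [3.076, -0.006, -0.186]
contact_force: [0.3, -0.1, 0.0]
grip_width: 0.4
```

```bash
python3 -m handwheel '{"translation":[[0.002,0.012,0],[0.002,0.012,0],[0.002,0.012,0],[0.002,0.012,0],[0.002,0.012,0],[0.002,0.012,0],[0.002,0.012,0],[0.002,0.012,0]],"twist":[0,0,0,0,0,0,0,0]}'
```

```text
time: 19.8
tool_pos: [592.9, -67.1, 66.7]
tcp_rot: [3.076, -0.005, -0.186]
contact_force: [-1.2, -1.8, 1.3]
grip_width: 0.5
```

```bash
python3 -m handwheel '{"translation":[[0.002,0.01,0],[0.002,0.01,0],[0.002,0.01,0],[0.002,0.01,0],[0.002,0.01,0],[0.002,0.01,0],[0.002,0.01,0],[0.002,0.01,0]],"twist":[0,0,0,0,0,0,0,0]}'
```

```text
time: 20.8
tool_pos: [594.1, -57.3, 67.5]
tcp_rot: [3.071, -0.003, -0.185]
contact_force: [-3.7, -5.6, 3.7]
grip_width: 0.5
```

```bash
python3 - <<'E'
from h import *
c=snap('wrist','w9.png')
c=capture('scene');b=cv2.cvtColor(c['img'],cv2.COLOR_RGB2BGR)
cv2.imwrite('pics/s9.png',cv2.resize(b[130:250,260:400],(700,600),interpolation=2))
E
```

```text
(no output)
```

View pics/w9.png

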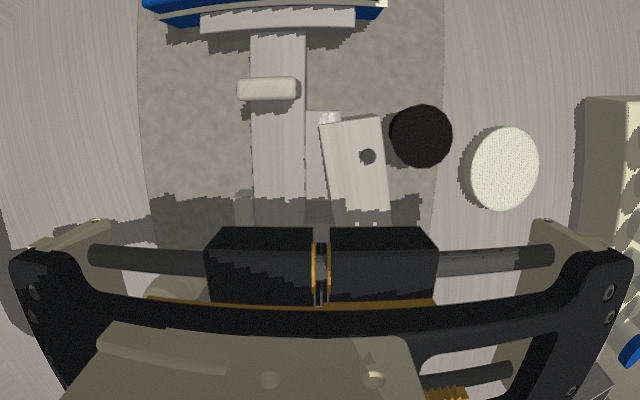

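View pics/s9.png

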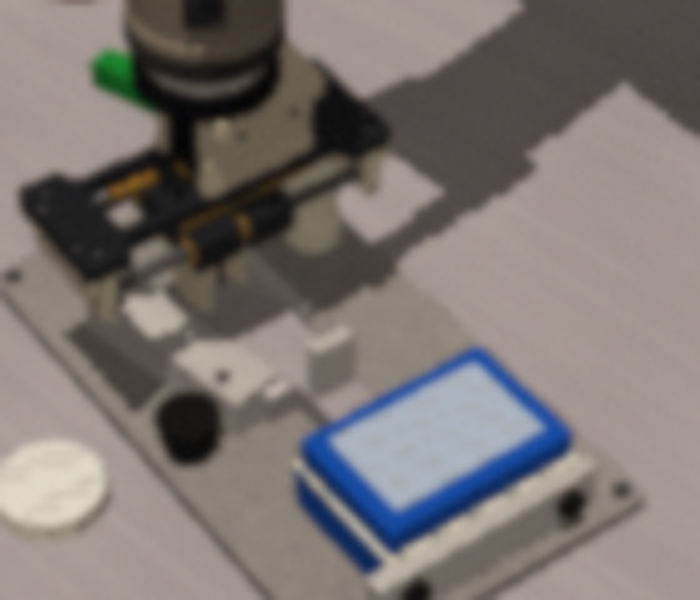

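```bash
python3 -m handwheel '{"translation":[[0.002,0.01,0],[0.002,0.01,0],[0.002,0.01,0],[0.002,0.01,0],[0.002,0.01,0],[0.002,0.01,0],[0.002,0.01,0],[0.002,0.01,0]],"twist":[0,0,0,0,0,0,0,0]}'
```

```text
time: 21.9
tool_pos: [594.0, -55.7, 68.6]
tcp_rot: [3.056, 0.0, -0.186]
contact_force: [-3.2, -9.0, 0.6]
grip_width: 0.2
```

```bash
python3 -m handwheel '{"translation":[[0.003,0.015,0],[0.003,0.015,0],[0.003,0.015,0],[0.003,0.015,0],[0.003,0.015,0],[0.003,0.015,0],[0.003,0.015,0],[0.003,0.015,0]],"twist":[0,0,0,0,0,0,0,0]}'
```

```text
time: 22.9
tool_pos: [594.1, -55.4, 68.9]
tcp_rot: [3.03, 0.005, -0.187]
contact_force: [-3.6, -10.7, -0.0]
grip_width: 0.8
```

```bash
python3 -m handwheel '{"translation":[[0.004,0.02,0],[0.004,0.021,0],[0.004,0.022,0],[0.004,0.022,0],[0.004,0.022,0],[0.004,0.022,0],[0.004,0.022,0],[0.004,0.022,0]],"twist":[0,0,0,0,0,0,0,0]}'
```

```text
time: 23.9
tool_pos: [594.3, -55.0, 69.4]
tcp_rot: [2.992, 0.012, -0.189]
contact_force: [-3.6, -15.6, 1.0]
grip_width: 0.6
```

```bash
python3 -m handwheel '{"translation":[[-0.006,-0.03,0],[-0.015,-0.08,0],[0,-0.05,0.2],[0,-0.1,0.3],[0,-0.3,0.3],[0,-0.4,0],[0,-0.4,0],[0,-0.4,0]],"twist":[0,0,0,0,0,0,0,0]}'
python3 - <<'E'
from h import *
np.set_printoptions(precision=1,suppress=True)
c=snap('wrist','w10.png')
for l in ['tab','handle','wedge']:
    r=spot_point('wrist',l)
    print(l,[(round(d['score'],2),W(c,d['position'])) for d in r[:2]])
c=capture('scene');b=cv2.cvtColor(c['img'],cv2.COLOR_RGB2BGR)
t=capture('top');a=cv2.cvtColor(t['img'],cv2.COLOR_RGB2BGR)
cv2.imwrite('pics/s10.png',np.hstack([cv2.resize(b[130:250,270:390],(400,400),interpolation=2),cv2.resize(a[160:240,255:335],(400,400),interpolation=2)]))
cv2.imwrite('pics/t10.png',a)
E
```

```text
time: 24.9
tool_pos: [591.5, -322.1, 193.5]
tcp_rot: [2.995, 0.007, -0.181]
contact_force: [0.4, -0.4, 0.2]
grip_width: 0.3
tab [(0.92, array([ 458.9, -244.8,   38.3])), (0.69, array([ 392.9, -405.5,    2.6]))]
handle []
wedge [(0.87, array([ 455.8, -276.3,    2.2]))]
```

View pics/s10.png

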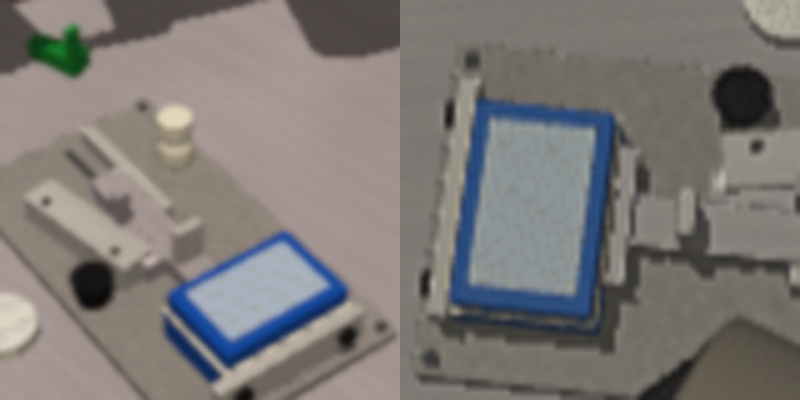

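View pics/w10.png

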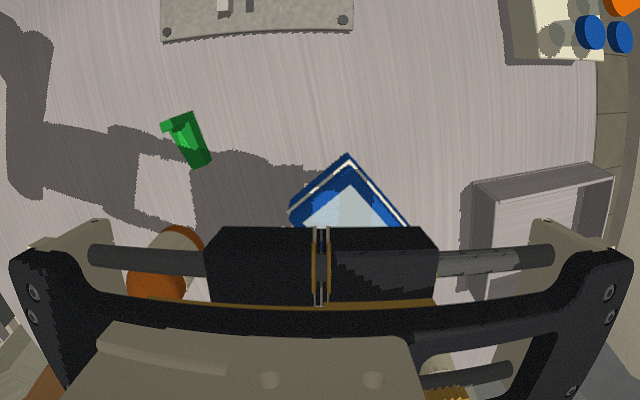

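```bash
python3 - <<'E'
from h import *
np.set_printoptions(precision=2,suppress=True)
a=cv2.imread('pics/t10.png').astype(float);c=capture('top');u=np.array([.186,.983])
S=a[:,:,0]-a[:,:,2]  # blue-red
xs=lambda row:None
F=[];B=[];H=[]
for r in range(184,218):
    s=S[r]; 
    i=next(k for k in range(258,300) if s[k]>35); j=i-1; B.append((j+(35-s[j])/(s[i]-s[j]),r))
    g=a[r].mean(1); e=g[i-14:i-1]; k=np.argmin(np.gradient(e[:8])) ; k=np.argmax(np.gradient(e)); F.append((i-14+k,r))
for n,P,z in(('box',B,64),('fence outer',F,46)):
    w=np.array([ray(c,p[0],p[1],z)[:2] for p in P])
    p=np.polyfit(w[:,0],w[:,1],1); res=w[:,1]-np.polyval(p,w[:,0]); k=abs(res)<2.5
    p=np.polyfit(w[k,0],w[k,1],1);print(n,np.degrees(np.arctan(p[0])),np.std(res),np.mean((w-[580,-2])@u))
print(get_obs()['time'])
E
```

```text
box -11.043198483937475 0.20576308878590915 156.82688102799574
fence outer -11.188982460182983 1.1978885731395834 171.52150628757406
25.25
```

```bash
python3 -c "
from plant import *
print(close_job())"
```

```text
the job is handed in; nothing more can be done
None
```

I clamped the box and handed the job in at 25.3 s, with the arm clear of everything; I got no verdict back.

- **Bar:** I pushed it by the handle until the box met the fence, ending at about 15.5 N. That is the highest force I read, but readings come only at the end of each one-second move.
- **Wedge:** I pushed the steel one in the channel by its tab until it bound, ending at about 16 N. I left the green look-alike alone.

**Last checks:**
- **Box and fence:** in the top view, the box edge and the fence are parallel to within about 0.15°. The box front lies level with where I measured the fence's inner face earlier, about 157 mm from the plate centre. A rougher measurement from the fence's outer edge put that face 2–3 mm further on. I trusted the inner-face reading because the pushing force rose while the bar hardly moved.
- **Bar:** the handle is at the same pixel before and after wedging, so the bar did not creep back.
- **Wedge:** the camera shows it jammed forward in the channel. I did not test it with a second push. The network search from the last wrist view found only the green look-alike, because the arm had moved far back.
- **Bystanders:** the jar, stopper, dish, spare box and green wedge look untouched in the pictures.
- **Gripper tilt:** it picked up about 8.5° of tilt from the pushing, and I read no unexpected contact force from it.

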